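# Tip the brass angle onto the drawing

### The arm

A 7-joint arm with a two-finger parallel gripper is mounted at the origin on the work surface. World frame = base frame: x ahead of the robot, y to its left, z up, the work surface at z = 0. Lengths are in m, angles in rad, forces in N, time in s.
With the tool pointing down it reaches from about 0.4 to 0.85 m from the base axis. Payload 6.9 kg.
Tool frame: the origin (TCP) lies midway between the tips of the shut fingers; the grasp point (between the pads) lies behind it (ctrl.pinch_z is the z of the grasp point in the tool frame, in m); z points along the fingers, y is the direction in which the jaws open and shut (so a half turn about z gives the same grasp; the last joint's range is limited). The gripper opens to 85 mm and grips with 20 to 120 N. Pads are 22 mm wide; open, the fingers measure 114 mm over their backs; the gripper's body (76 mm by 85 mm) begins 54 mm behind the grasp point. The pads swing forward as they close: fully open they stand 13 mm farther back than shut.
Start: joints at [-1.016, 0.507, -0.238, 1.5, 0.126, 1.149, -0.155], TCP at [0.272, 0.563, 0.231] pointing down, gripper open.
Joint ranges: [-3.08, 3.08], [-0.24, 2.05], [-1.43, 1.35], [0, 2.5], [-1.52, 4.66], [0.17, 1.96], [-2.89, 2.89]. Speed limits (rad/s): [2.39, 2.39, 3.14, 3.14, 3.14, 3.14, 3.14].

### API

Orientations are given as a unit quaternion [w, x, y, z].
In Python, from station import ctrl, get_state, vision, ticket, models gives the robot as it stands. Calls block until the motion is done:
- ctrl.movep(position, orientation): joint-space move of the TCP to a pose.
- ctrl.movel(position, frame=None, max_speed=0.15): straight line of the TCP; frame=None keeps the orientation; max_speed is the mean speed in m/s.
- ctrl.set_joints(angles): joint-space move.
- ctrl.ungrasp() and ctrl.close_gripper(force=None): open the fingers fully, or close them until they stop; force is the grip in N (None keeps the last).
- ctrl.pause(seconds).
- ctrl.ik(position, orientation): joint angles nearest the present ones, or None.
- get_state(): the state.
- vision.grab_frame(name): name is "side" or "top" or "wrist"; returns (picture, depth): 400x640x3 uint8, blue, green, red; 400x640 float32, m along the optical axis (not along the pixel's ray), 0 where there is no reading.
- vision.camera_info(name): a dict with "mtx" (3x3 intrinsics, pixels), "R" (3x3) and "t" (3): a world point X has camera coordinates R X + t; the wrist camera has in their place "hand_eye" (4x4, takes a point from camera to tool coordinates, whose origin is the TCP and whose axes are the flange's). Camera axes: x right, y down, z forward; pixel columns grow to the right and rows downward; lengths in m; the calibration is good to about 2 mm. The wrist camera is an equidistant fisheye: a pixel r from the principal point sees the ray r / f radians off the axis. A picture is of the moment at which its call begins: read the wrist's pose just before it. camera_info takes no time and is no camera call.
A pose or a line that the arm cannot do raises ctrl.Unreachable and nothing moves.
- ticket.close_job(): hands the job in, once; it reports no verdict.
Trained networks look in the newest picture that a camera, given by its name, has taken for a name from the list of things; names that differ only in an ending like _2 or _b are one class to them, and where a whole thing is asked for, a point or a joint stands for the part that bears it (a point fixed in the world has none). Each returns a list of dicts, best first, with "p" (0 to 1); they miss things now and then, are a little off and sometimes report something else, mostly with a low value. They report only what shows in the picture. A call takes as long as a camera call.
- models.recognise(camera, target): "point" ([column, row] in pixels, amid what is visible of it).
- models.masks_of(camera, target): "mask" (400x640 bool, what is visible of it) and "point" ([column, row] in pixels, amid what is visible of it).
The state is a dict: "time": time; "qpos": joint angles; "qd": joint speeds; "tau": joint torques, N m; "tcp_pos": TCP position; "eef_rot": TCP orientation; "contact_force": force on the tool from outside, world axes, zero at the start; "wrist_torque": the same for the moment, N m; "width": finger opening in m.
Only numpy, scipy, OpenCV 4.12 (cv2) and the standard library are available. Lean on these libraries where they do the work, as an engineer would, in place of code of your own. Each camera call takes 0.05 s, during which the arm holds its last target.

### The job

Three metal angles stand on their short feet along the near edge of the drawing on the board. Tip the brass one over its corner, away from its foot, so that its long leg lies flat on the drawing as a weight, still square to the drawing's edge, and its foot points straight up; its corner stays down on the board, where it is now. Leave the aluminium and the blue angle standing where they are.

Things in the scene. Friction and masses are not known exactly. Their poses are not given: they have to be found in the camera images.
- brass_angle: Bare brass L, 0.4-0.75 kg: upright long leg 110 mm, foot 60 mm (outside lengths), 50 mm wide, 8 mm thick, standing on its foot. Origin: middle of the outer corner edge, on the board top. +x along the foot's underside, +z up the long leg's outer face, y along the corner edge. About 1 N near the top tips it; past 20 degrees of lean it drops over by itself, harmlessly. Tipped: x up, z level.
- alu_angle: Bare silvery aluminium L-shaped angle of flat bar, same size and stance as the brass one (long leg 110 mm upright, foot 60 mm, 50 mm wide, 8 mm thick, same origin and axes). A bystander: it stays standing where it is.
- blue_angle: Blue-painted steel L-shaped angle of flat bar, same size and stance as the brass one (long leg 110 mm upright, foot 60 mm, 50 mm wide, 8 mm thick, same origin and axes). A bystander: it stays standing where it is.
- board: Fixed plywood board, 300 (x) by 460 (y) by 12 mm, origin under its centre. A paper-thin white drawing, 185 by 420 mm, is stuck on top, near edge along y at x = -48 mm. The angles' corners are at about x = -60, y = -145, 0, 145 mm, in any order, feet to -x; their long legs tip towards +x. Tape roll and glass offcut on the far part are out of their reach.

How it is judged:
At the end, for the whole second after the job is handed in: The brass angle rests on its long leg, foot up within 10 degrees, corner within 20 mm of where it stood, long leg within 16 degrees of square to the drawing's edge; the aluminium and blue angles stand upright (10 degrees) within 15 mm of their places (angle between brass_angle's own x axis and vertical below 0.17 rad and distance of brass_angle from where it was at the start of the episode below 0.02 m and angle between the z axis of brass_angle and the x axis of board, either way round below 0.28 rad and linear speed of brass_angle below 0.02 m/s and distance of each of alu_angle, blue_angle from where it was at the start of the episode below 0.015 m and angle between each of alu_angle, blue_angle's own z axis and vertical below 0.17 rad); the robot touches nothing.
It fails at once if the aluminium or the blue angle is shifted by more than 15 mm or tilted by more than 10 degrees (distance of any of alu_angle, blue_angle from where it was at the start of the episode above 0.015 m or angle between any of alu_angle, blue_angle's own z axis and vertical above 0.17 rad).
It fails at once if the brass angle is carried: its corner rises more than 30 mm off the board (height (world z) of brass_angle above 0.042 m).
It also fails if it takes over 29 s, if anything falls off the work surface, if the arm or the gripper's body presses on something with over 40 N, if the wrist force passes 120 N, or if a joint passes its speed limit or range.

## Working session

There is one attempt and no reset: what is moved stays moved. The work goes in short steps, each a Python script; the robot and the scene stay as the last script left them, time stands still between calls to the robot, and variables do not carry over. Pictures are saved under pics/ and viewed, and the job is handed in when it is done.

```bash
mkdir -p pics; ls
python3 - <<'E'
from station import ctrl,get_state,vision,models
import cv2,numpy as np
print(ctrl.pinch_z,get_state()['time'],get_state()['eef_rot'])
for c in ("side","top"):
    im,d=vision.grab_frame(c); cv2.imwrite(f"pics/{c}0.png",im); np.save(f"pics/{c}0.npy",d)
    i=vision.camera_info(c); print(c,i)
    for n in ("brass_angle","alu_angle","blue_angle"):
        r=models.masks_of(c,n)
        for k in r[:2]: print(n,round(k['p'],2),k['point'])
        if r: np.save(f"pics/m_{c}_{n}.npy",r[0]['mask'])
print(get_state()['time'])
E
```

```text
pics
-0.0187 0.0 [-1.69910586e-04  2.22969671e-01  9.74824969e-01 -8.80772425e-04]
side {'mtx': array([[370.41047786,   0.        , 320.85507466],
       [  0.        , 370.41047786, 205.63637014],
       [  0.        ,   0.        ,   1.        ]]), 'R': array([[ 0.74600037, -0.66583656, -0.01204697],
       [-0.46560904, -0.50856206, -0.72427402],
       [ 0.47612148,  0.54591786, -0.68940701]]), 't': array([-0.37462612,  0.30460244,  0.40417764])}
brass_angle 0.8 [312.2, 239.9]
brass_angle 0.27 [265.8, 188.9]
alu_angle 0.75 [374.0, 299.4]
blue_angle 0.82 [265.7, 191.2]
top {'mtx': array([[441.23318622,   0.        , 309.61770991],
       [  0.        , 441.23318622, 195.39036   ],
       [  0.        ,   0.        ,   1.        ]]), 'R': array([[-0.01399314, -0.99894422, -0.04375653],
       [-0.99499533,  0.01824111, -0.09824235],
       [ 0.0989368 ,  0.04216283, -0.99420008]]), 't': array([0.05186217, 0.54734705, 0.77531447])}
brass_angle 0.79 [335.4, 241.2]
alu_angle 0.72 [419.0, 247.4]
blue_angle 0.85 [251.4, 230.6]
0.4
```

View pics/side0.png

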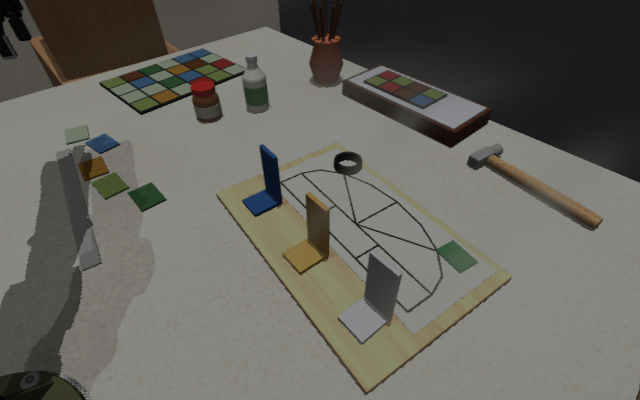

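View pics/top0.png

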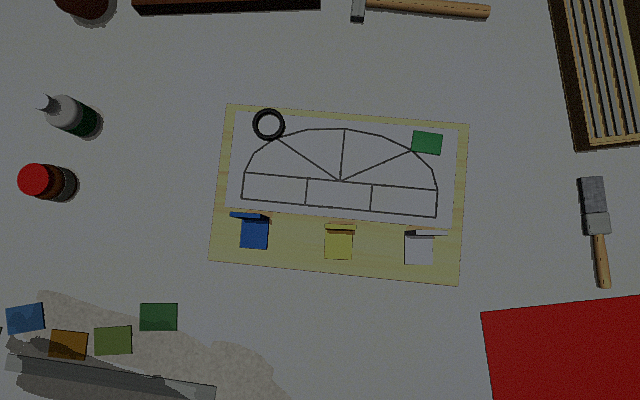

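```bash
cat > h.py <<'E'
import numpy as np
from station import vision
def cloud(c,d,m):
    i=vision.camera_info(c);K=i['mtx']
    v,u=np.nonzero(m&(d>0)); z=d[v,u]
    P=np.c_[(u-K[0,2])/K[0,0]*z,(v-K[1,2])/K[1,1]*z,z]
    return (P-i['t'])@i['R']
E
python3 - <<'E'
import numpy as np,cv2
from h import *
for c in("side","top"):
  d=np.load(f"pics/{c}0.npy")
  for n in ("brass_angle","alu_angle","blue_angle"):
    m=cv2.erode(np.load(f"pics/m_{c}_{n}.npy").astype(np.uint8),np.ones((3,3)))>0
    P=cloud(c,d,m); print(c,n,len(P),np.percentile(P,[2,50,98],axis=0).round(3).tolist())
    for nm,s in(("top",(P[:,2]>.11)&(P[:,2]<.135)),("foot",(P[:,2]<.03)&(P[:,2]>.01)),("leg",(P[:,2]>.035)&(P[:,2]<.105))):
      Q=P[s]
      if len(Q)>8:
        r=cv2.minAreaRect(Q[:,:2].astype(np.float32)*1000)
        print('  ',nm,len(Q),Q.mean(0).round(4),[np.round(x,1) for x in r])
E
```

```text
side brass_angle 1744 [[0.435, -0.032, 0.019], [0.484, -0.011, 0.034], [0.488, 0.015, 0.123]]
   top 208 [ 0.4858 -0.011   0.1185] [array([487.4,  -9. ]), array([47.1,  7.8]), np.float64(86.4)]
   foot 836 [ 0.4603 -0.0083  0.0207] [array([460.4,  -6.8]), array([50.9, 56.2]), np.float64(88.5)]
   leg 613 [ 0.4848 -0.0121  0.0715] [array([484.7,  -9.3]), array([ 5.8, 48.3]), np.float64(1.3)]
side alu_angle 2628 [[0.424, -0.175, 0.019], [0.473, -0.153, 0.037], [0.477, -0.128, 0.122]]
   top 335 [ 0.4745 -0.1526  0.1186] [array([ 475.8, -151.4]), array([49.2,  7.1]), np.float64(87.4)]
   foot 1240 [ 0.449  -0.1518  0.0208] [array([ 449.6, -150.6]), array([48.1, 57.7]), np.float64(87.3)]
   leg 927 [ 0.4734 -0.1533  0.0725] [array([ 474.6, -151. ]), array([50. ,  5.6]), np.float64(89.1)]
side blue_angle 1173 [[0.457, 0.121, 0.018], [0.504, 0.142, 0.038], [0.51, 0.169, 0.122]]
   top 145 [0.5072 0.1419 0.1185] [array([508.4, 145.2]), array([50.2,  7.3]), np.float64(85.1)]
   foot 545 [0.4821 0.1447 0.0207] [array([482.1, 146.6]), array([50. , 56.2]), np.float64(86.2)]
   leg 414 [0.5059 0
[... 538 characters left out ...]
, -0.127, 0.123]]
   top 127 [ 0.4766 -0.1496  0.1214] [array([ 476.6, -150.8]), array([48.2,  4.9]), np.float64(89.0)]
   foot 751 [ 0.448  -0.1504  0.0195] [array([ 447.7, -150.3]), array([47.4, 50.3]), np.float64(86.5)]
   leg 43 [ 0.4754 -0.1371  0.0676] [array([ 473.9, -143.3]), array([34.5,  4.9]), np.float64(78.5)]
top blue_angle 853 [[0.458, 0.12, 0.017], [0.487, 0.145, 0.02], [0.511, 0.169, 0.123]]
   top 116 [0.5083 0.1415 0.1211] [array([508.4, 142.9]), array([46.8,  6.3]), np.float64(85.2)]
   foot 680 [0.4807 0.1466 0.0194] [array([480.6, 146.9]), array([47.3, 50.1]), np.float64(85.1)]
   leg 50 [0.5054 0.1312 0.0688] [array([505. , 137.6]), array([ 5.2, 36.1]), np.float64(3.7)]
```

The side picture shows blue at about (265,190), brass at (312,240) and aluminium at (374,300), all standing with their feet towards the robot. The brass corner is at about (0.4925, -0.009), yaw -3.5°, and its top is at z≈0.122, as expected. I'll close the fingers and go behind its leg.

Run:
```python
from station import ctrl,get_state,vision
import numpy as np,cv2
a=np.radians(88.25); q=[0,np.cos(a),np.sin(a),0]
e=np.array([.998,-.061,0]); c=np.array([.4925,-.0088,0])
P=lambda x,z:(c+e*x+[0,0,z])
ctrl.close_gripper(20)
ctrl.movep(P(-.05,.22),q)
ctrl.movel(P(-.05,.108))
s=get_state();print(s['time'],s['tcp_pos'],s['width'])
im,_=vision.grab_frame('side');cv2.imwrite('pics/side1.png',im[100:350,150:500])
f0=np.array(s['contact_force'])
for x in (-.03,-.02,-.012,-.004,.004,.012):
    ctrl.movel(P(x,.108),max_speed=.05)
    s=get_state();print(round(s['time'],2),x,(np.array(s['contact_force'])-f0).round(2))
im,_=vision.grab_frame('side');cv2.imwrite('pics/side2.png',im[100:350,150:500])
```

```text
4.2 [ 0.44303714 -0.00559929  0.10845785] 0.00019272889909597912
4.8 -0.03 [-0.06  0.24  0.81]
5.15 -0.02 [-0.29 -0.47  0.22]
5.46 -0.012 [-0.44  0.21  1.24]
5.77 -0.004 [-0.45  0.35  0.41]
6.08 0.004 [-0.73  0.53  0.06]
6.38 0.012 [-0.57  0.49 -0.82]
```

View pics/side2.png

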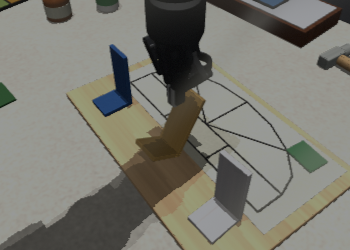

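The crop shows the brass angle leaning at about (180,128), with its corner still in place. The neighbours are untouched. I'll push until it drops over.

Run:
```python
from station import ctrl,get_state,vision,models
import numpy as np,cv2
from h import *
e=np.array([.998,-.061,0]); c=np.array([.4925,-.0088,0])
P=lambda x,z:(c+e*x+[0,0,z])
for x in (.022,.032,.042):
    ctrl.movel(P(x,.108),max_speed=.06); s=get_state();print(round(s['time'],2),x,np.round(s['contact_force'],2))
ctrl.pause(.5)
im,_=vision.grab_frame('side');cv2.imwrite('pics/side3.png',im[100:350,150:500])
ctrl.movel(P(.042,.26))
ctrl.movep([.3,.35,.28],s['eef_rot'])
for k in ("side","top"):
    im,d=vision.grab_frame(k);cv2.imwrite(f'pics/{k}4.png',im[80:350,150:500])
    for n in ("brass_angle","alu_angle","blue_angle"):
        r=models.masks_of(k,n)
        if not r: print(k,n,None);continue
        m=cv2.erode(r[0]['mask'].astype(np.uint8),np.ones((3,3)))>0
        A=cloud(k,d,m); print(k,n,round(r[0]['p'],2),np.percentile(A,[2,50,98],axis=0).round(3).tolist())
        for nm,lo,hi in(("low",.012,.03),("mid",.035,.105),("top",.11,.135)):
            Q=A[(A[:,2]>lo)&(A[:,2]<hi)]
            if len(Q)>8: print('  ',nm,len(Q),Q.mean(0).round(4),[np.round(x,1) for x in cv2.minAreaRect(Q[:,:2].astype(np.float32)*1000)])
print(get_state()['time'])
```

```text
6.75 0.022 [ 0.07 -0.81 -0.43]
7.07 0.032 [ 0.27 -0.61  0.66]
7.38 0.042 [-0.26 -0.25 -0.26]
side brass_angle 0.7 [[0.492, -0.036, 0.018], [0.533, -0.017, 0.021], [0.596, 0.011, 0.073]]
   low 1062 [ 0.5497 -0.0161  0.0205] [array([546. , -12.1]), array([ 49.5, 108.1]), np.float64(87.8)]
   mid 406 [ 0.4939 -0.0126  0.0581] [array([496. ,  -9.5]), array([47.9,  8.2]), np.float64(87.0)]
side alu_angle 0.87 [[0.423, -0.175, 0.019], [0.473, -0.153, 0.035], [0.477, -0.129, 0.122]]
   low 1243 [ 0.4485 -0.1515  0.0208] [array([ 448.6, -150.7]), array([48.2, 55.4]), np.float64(88.2)]
   mid 905 [ 0.4734 -0.154   0.0717] [array([ 473.4, -151.9]), array([ 5.1, 48. ]), np.float64(1.6)]
   top 319 [ 0.4745 -0.1534  0.1186] [array([ 475.6, -152.5]), array([46.4,  6.8]), np.float64(88.1)]
side blue_angle 0.87 [[0.457, 0.121, 0.018], [0.504, 0.141, 0.036], [0.509, 0.167, 0.122]]
   low 537 [0.4823 0.1439 0.0207] [array([481.7, 145.4]), array([49.4, 56.5]), np.float64(90.0)]
   mid 419 [0.506  0.1389 0.0721] [array([505.9, 143.5]), array([ 7.9, 47.4]), np.float64(3.2)]
   top 122 [0.5066 0.1399 0.
[... 441 characters left out ...]
7, 0.123]]
   low 758 [ 0.448  -0.1502  0.0196] [array([ 449.3, -150.5]), array([48.4, 51.9]), np.float64(89.2)]
   mid 44 [ 0.4755 -0.1373  0.0697] [array([ 476.1, -144.1]), array([35.5,  5.4]), np.float64(85.5)]
   top 129 [ 0.4767 -0.1484  0.1211] [array([ 476.6, -150. ]), array([46.9,  6.4]), np.float64(86.9)]
top blue_angle 0.83 [[0.456, 0.12, 0.017], [0.487, 0.145, 0.02], [0.512, 0.169, 0.123]]
   low 715 [0.4801 0.1467 0.0194] [array([480. , 147.2]), array([48.1, 51.8]), np.float64(85.6)]
   mid 52 [0.5056 0.1323 0.0719] [array([505.3, 139.8]), array([ 6.3, 41.1]), np.float64(4.3)]
   top 145 [0.5088 0.1415 0.1208] [array([509.2, 143. ]), array([47.3,  7.9]), np.float64(85.6)]
11.0833
```

View pics/side4.png

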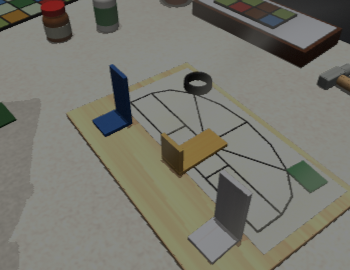

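View pics/top4.png

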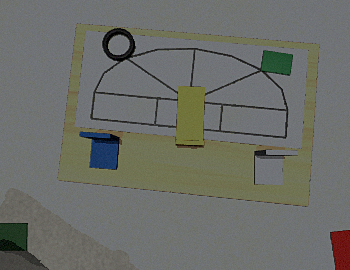

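Both pictures show the brass angle lying on its long leg, in the side crop at (195,150) and in the top crop at (190,115). Its foot is up and its corner is at x≈0.492, as before. The other two haven't moved and the arm is clear, so I'll hand in.

```bash
python3 -c "
from station import ticket;print(ticket.close_job())"
```

```text
the job is handed in; nothing more can be done
None
```

The brass angle now lies with its long leg flat on the drawing and its foot straight up. I pushed the long leg from the foot side near its top with the closed fingers until it dropped over, then moved the arm clear. The job was handed in at about 11 s.

Last checks, from the side and top cameras:
- **Brass angle:** the corner is at x ≈ 0.492, against 0.4925 before, so it moved only a few mm at most. The leg's top face is at z ≈ 0.020 and the foot's end at z ≈ 0.072, so the leg is flat.
- **Squareness:** the brass angle's yaw is about -3.5°. I only estimated the drawing's edge, at about -5 to -6° by eye, which puts the leg about 2° off square; the limit is 16°.
- **Aluminium and blue angles:** both stand upright, within about 2 mm of where they were, which is within measurement noise.

No check failed, and the two cameras agreed to within a few mm.

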